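Press the tube caps home and hold the guard open

ROBOT

A 6-joint arm with a two-finger parallel gripper is mounted at the origin on the work surface. World frame = base frame: x ahead of the robot, y to its left, z up, the work surface at z = 0. Lengths are in mm, angles in rad, forces in N, time in s.
With the tool pointing down it reaches from about 275 to 750 mm from the base axis. Payload 10.2 kg.
Tool frame: the origin (TCP) lies midway between the tips of the shut fingers; the grasp point (between the pads) lies grasp_offset behind it (grasp_offset is the distance from the TCP to the grasp point, in mm); x points along the fingers, z is the direction in which the jaws open and shut, and the axes are right-handed (so a half turn about x gives the same grasp; the last joint's range is limited). The gripper opens to 85 mm and grips with 20 to 120 N. Pads are 22 mm wide; open, the fingers measure 114 mm over their backs; the gripper's body (76 mm by 85 mm) begins 54 mm behind the grasp point. The pads swing forward as they close: fully open they stand 13 mm farther back than shut.
Start: joints at [-1.466, 0.313, 1.498, -0, 1.331, -0.223], TCP at [169.017, -497.056, 231.294] pointing down, gripper open.
Joint ranges: [-2.94, 2.94], [-0.97, 2.17], [0.19, 2.56], [-1.23, 4.37], [0.02, 3.11], [-2.88, 2.88]. Speed limits (rad/s): [2.39, 2.39, 3.01, 3.14, 3.14, 3.14].

INTERFACE

Orientations are given as a unit quaternion [w, x, y, z].
In Python, from rig import sense, capture, calibration, finish_job, grasp_offset gives the robot as it stands.
- The arm moves only by the shell command python3 -m jog 'ROWS' [FORCE]. ROWS is JSON, a list of rows, each an object with "linear": the shift along the tool's x, y, z scaled (see below), a list of three; "rotation": the turn, a rotation vector about the tool's x, y, z scaled (see below), a list of three; "grip": the finger opening in mm, from 0 to 85.4. A call has 1 to 20 rows; each row is the pose to reach, as a shift and turn from the pose measured when the call began, along the tool's axes at that moment; what a row does not reach only later rows make up. The controller multiplies each number of a shift by 0.3 m and each number of a turn by 0.5 rad. A row lasts 1/12 s, in which the tool goes at most 41.7 mm and 7.16 degrees, less where a joint would pass 70% of its speed; a pose out of reach is approached as far as the arm can. A call with a number of a shift or a turn outside -1 to 1 is refused whole. A call with a gripper value outside its range is refused whole. The fingers move at their own pace and stop on an object; FORCE is the grip in N (left out, the last holds). Time passes only in rows, so rows that repeat a pose let the fingers close. It gives the time, the measured TCP pose, the force and the opening at its end, in the units of the state.
- sense(): the state, without advancing time (a new reading comes with each control period).
- capture(name): name is "scene" or "top"; returns (picture, depth): 480x640x3 uint8, red, green, blue; 480x640 float32, mm along the optical axis (not along the pixel's ray), 0 where there is no reading.
- calibration(name): a dict with "intrinsics" (3x3 intrinsics, pixels), "world_from_camera" (4x4, takes a point from camera to world coordinates). Camera axes: x right, y up, looking along -z (the intrinsics and any distortion apply to the point x, -y, -z); pixel columns grow to the right and rows downward; lengths in mm; the calibration is good to about 2 mm. A picture is of the moment at which its call begins. calibration takes no time and is no camera call.
- finish_job(): hands the job in, once; it reports no verdict.
The state is a dict: "time_s": time; "joints": joint angles; "dq": joint speeds; "tau": joint torques, N m; "eef_pos": TCP position; "ee_rot": TCP orientation; "force": force on the tool from outside, world axes, zero at the start; "wrist_torque": the same for the moment, N m; "grip_width": opening from 0.0 (shut) to 1.0 (fully open).
Only numpy, scipy, OpenCV 4.12 (cv2) and the standard library are available. Lean on these libraries where they do the work, as an engineer would, in place of code of your own. Each camera call takes 0.05 s, during which the arm holds its last target.

TASK

With the guard kept shut, pull the lever on the side of the cap press all the way down to press the tube caps home, then ease it slowly back up to the top without letting it fly back, and leave it. Then raise the sprung guard by its handle to 45 degrees from shut, so that a colleague can check the caps, and finish while still holding it there with the gripper. Leave the other things on the bench where they are.

Things in the scene. Friction and masses are not known exactly. Their poses are not given: they have to be found in the camera images.
- press: the cap press, a white open-fronted metal housing 260 deep (own x) x 220 wide (own y) x 122 high, bolted down; origin at the centre of its underside; own +x points to its back, away from the robot, own +y to its left side (seen from the robot), +z up. The guard lies on its top, hinged along its back; the lever is on its right (-y) side
- lever (a joint): angle of the side lever, rad: 0 = at rest at the top, grows as it is pulled down, stops at 0.9 at the bottom. A spring drives it back up (about 4 N at the grip at the top, 8 N at the bottom) against a damper; let go from low down it flies back at over 1.6 rad/s, eased at 0.5 rad/s or less it is slow. It turns about a level axis along the press's y through the point (20, -122, 85) mm in the press's frame
- lever_grip (a point): middle of the lever's plain aluminium round grip bar, 14 mm thick, 100 mm long, lying along the press's y and sticking out sideways from the lever rod (rod 50 mm or more to the +y side of this point). It is 160 mm from the lever's axis, on the robot's side of it, raised 0.85 rad above level at the top of the stroke and 0.05 rad below level at the bottom (about 77 mm above the bench there)
- guard (a joint): angle of the guard, rad: 0 = shut (level), grows as its front edge rises (45 degrees = 0.785), stop at 1.75. Gravity and a spring close it; it needs 2 to 6 N at the handle and falls shut if let go
- guard_handle (a point): middle of the guard's plain aluminium round handle bar, 14 mm thick, 120 mm long between its two thin posts, along the press's y, on top of the guard near its front edge; the bar's centre line is 55 mm above the guard's underside (45 mm above its top face), 175 mm in front of the hinge axis
- guard_hinge (a point): point on the guard's hinge axis (which runs along the press's y) at mid width, at the back of the press, 122 mm above the bench; it does not move. The guard is a flat grey frame with a clear window, 212 x 222 x 10
- flask_mid (a point): bystander (sizes in mm): glass reagent bottle with a cap, 66 across, 150 high; this point at its centre, half-way up
- rack_mid (a point): bystander (sizes in mm): low tube rack, 75 x 120 x 48; this point at its centre, half-way up
- beaker_mid (a point): bystander (sizes in mm): glass beaker, 68 across, 85 high; this point at its centre, half-way up
- tipbox_mid (a point): bystander (sizes in mm): pipette tip box, 122 x 85 x 68; this point at its centre, half-way up
- notebook_mid (a point): bystander (sizes in mm): notebook lying flat, 210 x 148 x 14; this point at its centre, half-way up
- pipette_mid (a point): bystander (sizes in mm): pipette lying on the notebook, 260 long; this point at its centre, half-way up
- jar_mid (a point): bystander (sizes in mm): small amber jar, 56 across, 70 high; this point at its centre, half-way up

How it is judged:
By the outcome, as a careful person would: the job done as asked, in the order asked, and still so for the second after the job is handed in, while the arm keeps its last pose, push and grip.
It also fails if it takes over 64 s, if anything falls off the work surface, if the arm or the gripper's body presses on something with over 40 N, if the wrist force passes 120 N, or if a joint passes its speed limit or range.

## Working session

There is one attempt and no reset: what is moved stays moved. The work goes in short steps, Python scripts to look and compute and a shell command to move; the robot and the scene stay as the last step left them, time stands still between calls to the robot, and variables do not carry over. Pictures are saved under pics/ and viewed, and the job is handed in when it is done.

```bash
ls; mkdir -p pics
python3 - <<'E'
from rig import sense,capture,calibration,grasp_offset
import cv2,numpy as np
print(grasp_offset, sense())
for n in("scene","top"):
    p,d=capture(n); cv2.imwrite(f"pics/{n}0.png",p[:,:,::-1]); np.save(f"pics/{n}0.npy",d)
    print(n,calibration(n))
E
```

```text
pics
18.700000000000003 {'time_s': 0.0, 'joints': array([-1.46639409e+00,  3.13467447e-01,  1.49845395e+00, -1.30379273e-05,
        1.33099805e+00, -2.23417806e-01]), 'dq': array([ 0.00085336, -0.00170359,  0.00180306, -0.00050001, -0.000488  ,
       -0.0008139 ]), 'tau': array([-1.59959973e-04, -4.12265110e+01, -2.59744656e+01, -1.87407309e-04,
        4.07193991e-03,  1.91304935e-05]), 'eef_pos': array([ 168.98783828, -496.78158091,  230.71980082]), 'ee_rot': array([ 0.57457271,  0.41205675,  0.57520217, -0.41136102]), 'force': array([1.04534281, 0.19545465, 0.02976446]), 'wrist_torque': array([-0.01061151,  0.0122088 ,  0.01704574]), 'grip_width': 1.0014755453572188}
scene {'intrinsics': array([[453.79469472,   0.        , 318.41219474],
       [  0.        , 453.79469472, 242.77564923],
       [  0.        ,   0.        ,   1.        ]]), 'world_from_camera': array([[ 4.63149307e-01, -5.47749356e-01,  6.96752009e-01,
         1.39137318e+03],
       [ 8.86195069e-01,  2.75312858e-01, -3.72640750e-01,
        -4.36864085e+02],
       [ 1.22889435e-02,  7.90046501e-01,  6.12923738e-01,
         8.98635087e+02],
       [ 0.00000000e+00,  0.00000000e+00,  0.00000000e+00,
         1.00000000e+00]])}
top {'intrinsics': array([[608.17323843,   0.        , 322.40139653],
       [  0.        , 608.17323843, 237.95375886],
       [  0.        ,   0.        ,   1.        ]]), 'world_from_camera': array([[ 2.31788518e-02,  9.90615561e-01, -1.34698000e-01,
         2.70973150e+02],
       [-9.99620877e-01,  2.49677615e-02,  1.16066232e-02,
         2.19689191e+00],
       [ 1.48608091e-02,  1.34377905e-01,  9.90818720e-01,
         2.13002816e+03],
       [ 0.00000000e+00,  0.00000000e+00,  0.00000000e+00,
         1.00000000e+00]])}
```

View pics/scene0.png

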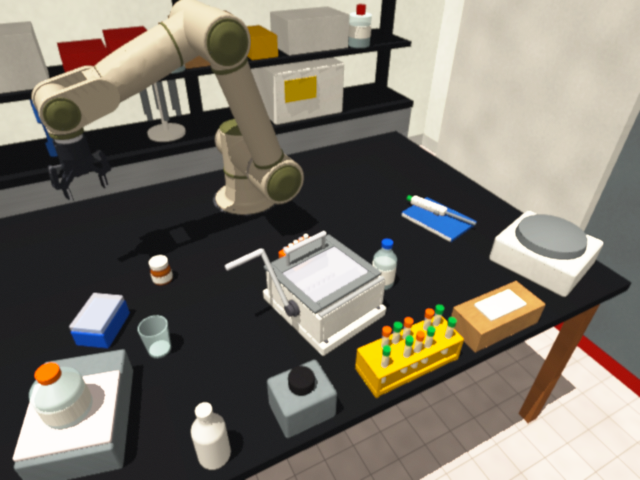

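View pics/top0.png

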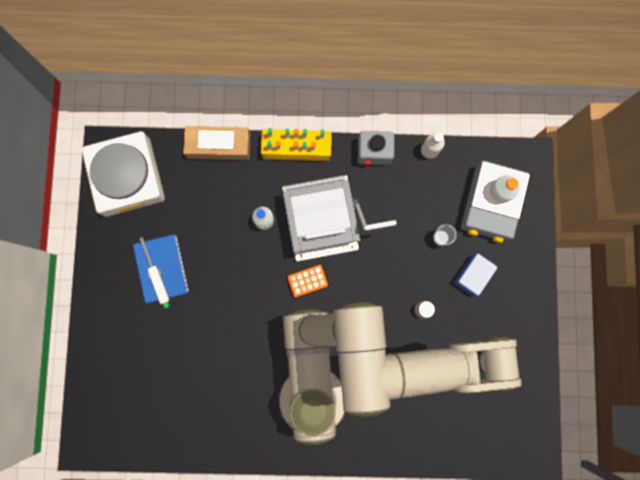

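The top view shows the press at about (322,218), the lever grip at about (380,225), the guard handle at about (327,252), the orange rack in front at (308,281) and the flask at (263,217). I'll enlarge both views.

```bash
cat > h.py <<'E'
import numpy as np,cv2
from rig import sense,capture,calibration,grasp_offset
def ray(n,u,v):
    c=calibration(n);K=c["intrinsics"];T=c["world_from_camera"]
    d=np.array([(u-K[0,2])/K[0,0],-(v-K[1,2])/K[1,1],-1.]);return T[:3,3],T[:3,:3]@d
def pt(n,u,v,depth): o,d=ray(n,u,v);return o+d*depth
def tri(a,b):
    (o1,d1),(o2,d2)=ray("top",*a),ray("scene",*b)
    A=np.stack([d1,-d2],1);s,_,_,_=np.linalg.lstsq(A,o2-o1,rcond=None)
    p,q=o1+d1*s[0],o2+d2*s[1];return (p+q)/2,np.linalg.norm(p-q)
def proj(n,P):
    c=calibration(n);K=c["intrinsics"];T=np.linalg.inv(c["world_from_camera"])
    p=T[:3,:3]@np.asarray(P,float)+T[:3,3];return K[0,0]*p[0]/-p[2]+K[0,2],K[1,1]*-p[1]/-p[2]+K[1,2]
def crop(n,img,x0,y0,w,h,k,out):
    c=cv2.resize(img[y0:y0+h,x0:x0+w],None,fx=k,fy=k,interpolation=cv2.INTER_CUBIC)
    for i in range(0,w,10):
        cv2.line(c,(i*k,0),(i*k,4 if i%50 else 12),(0,255,255),1)
        if i%20==0: cv2.putText(c,str(x0+i),(i*k,22),0,.35,(0,255,255),1)
    for i in range(0,h,10):
        cv2.line(c,(0,i*k),(4,i*k),(0,255,255),1)
        if i%20==0: cv2.putText(c,str(y0+i),(6,i*k+4),0,.35,(0,255,255),1)
    cv2.imwrite(out,c)
E
python3 - <<'E'
from h import *
crop("top",cv2.imread("pics/top0.png"),250,165,160,120,5,"pics/tc.png")
crop("scene",cv2.imread("pics/scene0.png"),215,220,200,140,4,"pics/sc.png")
E
```

```text
(no output)
```

View pics/tc.png

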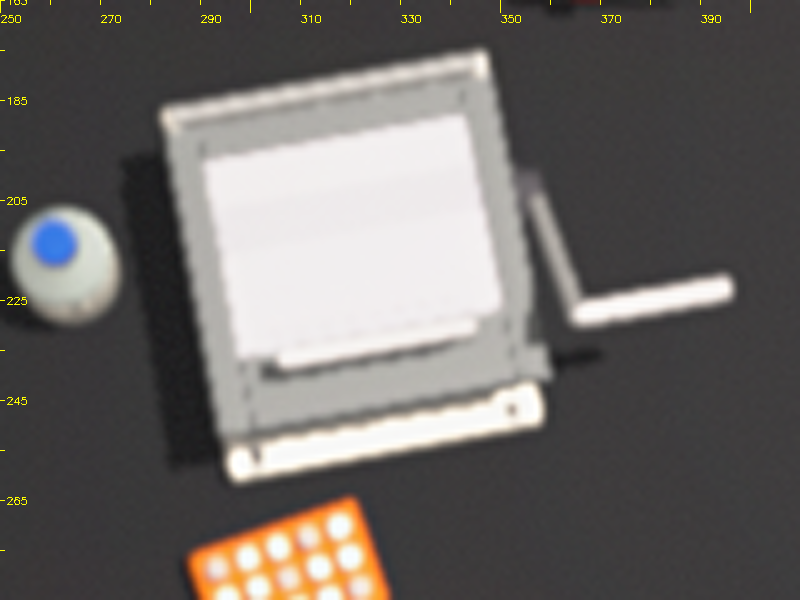

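View pics/sc.png

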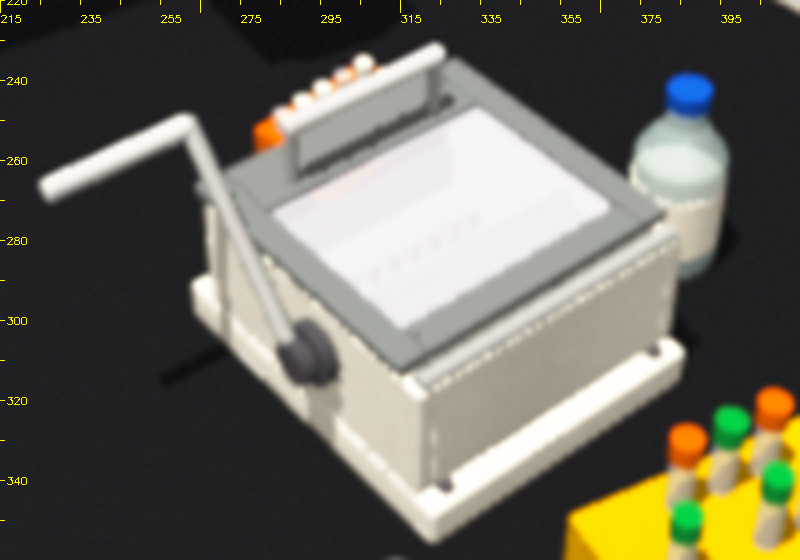

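Run:
```python
from h import *
c=lambda x,y:(250+(x+.5)/5-.5,165+(y+.5)/5-.5)
s=lambda x,y:(215+(x+.5)/4-.5,220+(y+.5)/4-.5)
P={}
for n,a,b in [("elbow",(578,313),(187,124)),("tip",(728,289),(46,188)),("hL",(280,360),(438,52)),("hR",(478,326),(280,120)),("hubR",(533,180),(290,352))]:
    p,e=tri(c(*a),s(*b));P[n]=p;print(n,p.round(1),round(e,1))
v=P["tip"]-P["elbow"];print("lever bar len",np.linalg.norm(v),"yaw",np.arctan2(-v[0],v[1])+0)
v=P["hL"]-P["hR"];print("handle len",np.linalg.norm(v),"yaw of +y: ",np.arctan2(-v[0],v[1]))
# yaw from depth: top face of guard and wall base
for n in("top","scene"):
    d=np.load(f"pics/{n}0.npy")
    for u,vv in ([(322,252),(300,200),(345,192),(380,225),(325,235)] if n=="top" else [(245,258),(304,241),(330,330),(280,290)]):
        print(n,u,vv,d[vv,u],pt(n,u,vv,d[vv,u]).round(1))
```

```text
elbow [ 570.8 -155.6  207.6] 2.0
tip [ 589.  -251.1  207.5] 3.1
hL [539.7  34.5 178.1] 1.6
hR [564.6 -92.5 183.5] 2.8
hubR [ 677.2 -135.6   99.8] 4.4
lever bar len 97.22432924222701 yaw -2.953973227728218
handle len 129.55059231995264 yaw of +y:  0.1936088152455403
top 322 252 2114.9946 [507.4 -22.2  27.9]
top 300 200 2036.6559 [669.5  56.7 128. ]
top 345 192 2038.2273 [699.8 -93.3 132.3]
top 380 225 1938.0306 [ 577.2 -202.7  218.1]
top 325 235 2018.7037 [552.8 -29.6 131.3]
scene 245 258 1075.6196 [ 581.1 -200.2  208.7]
scene 304 241 1174.6628 [553.1 -30.9 181.8]
scene 330 330 1104.5984 [751.1 -58.7  54.2]
scene 280 290 1105.5396 [ 640.8 -139.5  129. ]
```

```bash
cat >> h.py <<'E'
from scipy.spatial.transform import Rotation as R
YAW=0.19; PX=np.array([np.cos(YAW),np.sin(YAW),0]); PY=np.array([-np.sin(YAW),np.cos(YAW),0]); Z=np.array([0,0,1.])
LG=np.array([580.,-203.,205.]); HG=np.array([552.,-29.,178.])
def rot(s): q=s["ee_rot"];return R.from_quat([q[1],q[2],q[3],q[0]])
def target(sign): # tool x down, z=sign*PX
    x=-Z;z=sign*PX;y=np.cross(z,x);return R.from_matrix(np.stack([x,y,z],1))
def plan(gp,Rt=None,s=None):
    """grasp-point world target -> scaled linear, rotation"""
    s=s or sense();R0=rot(s);Rt=Rt or R0
    tcp=np.asarray(gp)+Rt.apply([grasp_offset,0,0])
    return (R0.inv().apply(tcp-s["eef_pos"])/300).round(4),((R0.inv()*Rt).as_rotvec()/.5).round(4)
def gp(s): return s["eef_pos"]-rot(s).apply([grasp_offset,0,0])
E
python3 - <<'E'
from h import *
s=sense();print(rot(s).as_matrix().round(3))
for sg in(1,-1): print(sg,plan(LG-12*PY+Z*95,target(sg)))
for sg in(1,-1): print(sg,plan([400,-400,330],target(sg)))
E
```

```text
[[-0.     0.947  0.322]
 [ 0.001  0.322 -0.947]
 [-1.     0.    -0.001]]
1 (array([-0.1674,  1.607 , -0.4467]), array([-2.866e+00, -1.500e-03, -2.100e-03]))
-1 (array([-0.1674,  1.607 , -0.4467]), array([ 3.4172e+00, -2.2000e-03,  1.6000e-03]))
1 (array([-0.2681,  0.833 , -0.0579]), array([-2.866e+00, -1.500e-03, -2.100e-03]))
-1 (array([-0.2681,  0.833 , -0.0579]), array([ 3.4172e+00, -2.2000e-03,  1.6000e-03]))
```

```bash
python3 -m jog '[{"linear":[-0.1,0.1,0],"rotation":[-0.2,0,0],"grip":85},{"linear":[-0.2,0.2,-0.02],"rotation":[-0.4,0,0],"grip":85},{"linear":[-0.25,0.3,-0.04],"rotation":[-0.6,0,0],"grip":85},{"linear":[-0.27,0.4,-0.05],"rotation":[-0.8,0,0],"grip":85},{"linear":[-0.27,0.5,-0.06],"rotation":[-1,0,0],"grip":85},{"linear":[-0.27,0.6,-0.06],"rotation":[-1,0,0],"grip":85},{"linear":[-0.27,0.6,-0.06],"rotation":[-1,0,0],"grip":85}]' 30
python3 - <<'E'
from h import *
s=sense();print(s["joints"].round(2),s["eef_pos"].round(1),s["force"].round(1))
print(plan(LG-12*PY+Z*95,target(1)))
E
```

```text
time_s: 0.68
eef_pos: [337.2, -419.8, 311.6]
ee_rot: [0.659, 0.256, 0.659, -0.254]
force: [-0.6, 0.5, -0.5]
grip_width: 0.996
[-1.11  0.3   1.31  0.    1.54 -0.37] [ 337.2 -419.8  311.6] [-0.6  0.5 -0.5]
(array([0.1031, 1.055 , 0.1441]), array([-1.8568e+00,  5.0000e-04, -4.9000e-03]))
```

```bash
python3 -m jog '[{"linear":[0.02,0.1,0.01],"rotation":[-0.2,0,0],"grip":85},{"linear":[0.04,0.2,0.02],"rotation":[-0.4,0,0],"grip":85},{"linear":[0.05,0.3,0.04],"rotation":[-0.6,0,0],"grip":85},{"linear":[0.05,0.4,0.05],"rotation":[-0.8,0,0],"grip":85},{"linear":[0.05,0.5,0.06],"rotation":[-1,0,0],"grip":85},{"linear":[0.05,0.6,0.08],"rotation":[-1,0,0],"grip":85},{"linear":[0.05,0.6,0.08],"rotation":[-1,0,0],"grip":85}]'
python3 - <<'E'
from h import *
s=sense();print(s["joints"].round(2),s["eef_pos"].round(1),s["force"].round(1))
print(plan(LG-12*PY+Z*95,target(1)))
E
```

```text
time_s: 1.27
eef_pos: [478.8, -299.8, 296.5]
ee_rot: [0.703, 0.084, 0.702, -0.081]
force: [-0.9, 0.1, -1.0]
grip_width: 0.998
[-0.77  0.37  1.25  0.    1.52 -0.53] [ 478.8 -299.8  296.5] [-0.9  0.1 -1. ]
(array([0.0519, 0.3556, 0.2697]), array([-0.8483,  0.0022, -0.0072]))
```

```bash
python3 -m jog '[{"linear":[0.01,0.09,0.06],"rotation":[-0.2,0,0],"grip":85},{"linear":[0.02,0.18,0.13],"rotation":[-0.4,0,0],"grip":85},{"linear":[0.03,0.26,0.2],"rotation":[-0.6,0,0],"grip":85},{"linear":[0.05,0.33,0.25],"rotation":[-0.8,0,0],"grip":85},{"linear":[0.052,0.355,0.27],"rotation":[-0.85,0,-0.005],"grip":85},{"linear":[0.052,0.356,0.27],"rotation":[-0.85,0,-0.005],"grip":85},{"linear":[0.052,0.356,0.27],"rotation":[-0.85,0,-0.005],"grip":85}]'
python3 - <<'E'
from h import *
s=sense();print(s["joints"].round(2),s["eef_pos"].round(1),s["force"].round(1))
print(plan(LG-12*PY,target(1)))
p,d=capture("top");cv2.imwrite("pics/top1.png",p[:,:,::-1])
q,d=capture("scene");cv2.imwrite("pics/scene1.png",q[:,:,::-1])
crop("scene",q[:,:,::-1].copy(),180,150,200,150,4,"pics/sc1.png")
print(proj("scene",LG),proj("scene",gp(s)))
E
```

```text
time_s: 1.85
eef_pos: [581.9, -215.4, 281.1]
ee_rot: [0.704, -0.066, 0.704, 0.067]
force: [-1.1, 0.2, 0.1]
grip_width: 0.992
[-0.54  0.51  1.09  0.    1.55 -0.73] [ 581.9 -215.4  281.1] [-1.1  0.2  0.1]
(array([0.3162, 0.0015, 0.0015]), array([-0.003 ,  0.0012, -0.0015]))
(np.float64(243.84992258032958), np.float64(259.2785038976003)) (np.float64(235.12429599567255), np.float64(228.75698728883813))
```

View pics/sc1.png

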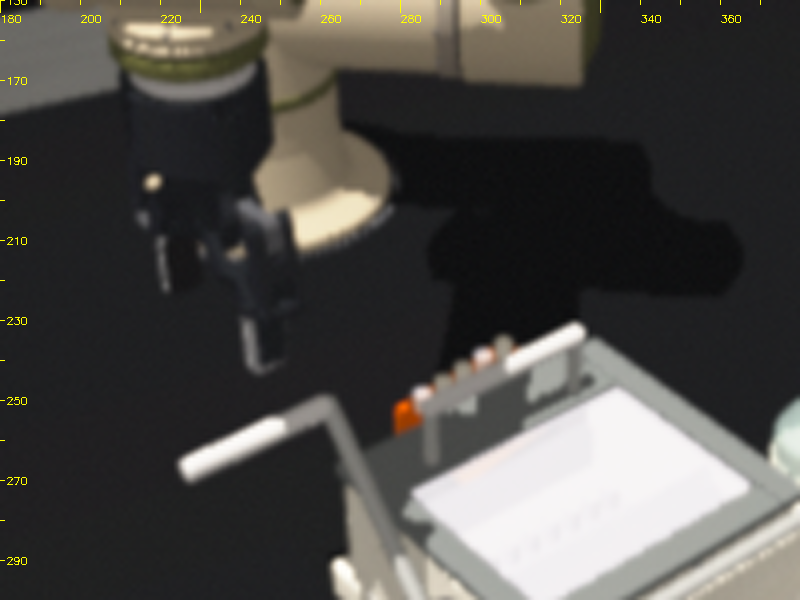

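The open fingers, with tips near (221,222) and (244,241), sit above the lever bar, which runs from (226,267) to (261,250), and straddle it. Next I descend.

```bash
python3 -m jog '[{"linear":[0.06,0,0],"rotation":[0,0,0],"grip":85},{"linear":[0.13,0,0],"rotation":[0,0,0],"grip":85},{"linear":[0.2,0.001,0.001],"rotation":[0,0,0],"grip":85},{"linear":[0.26,0.001,0.001],"rotation":[0,0,0],"grip":85},{"linear":[0.3,0.0015,0.0015],"rotation":[0,0,0],"grip":85},{"linear":[0.316,0.0015,0.0015],"rotation":[0,0,0],"grip":85},{"linear":[0.316,0.0015,0.0015],"rotation":[0,0,0],"grip":85},{"linear":[0.316,0.0015,0.0015],"rotation":[0,0,0],"grip":85}]'
python3 - <<'E'
from h import *
s=sense();print(s["joints"].round(2),gp(s).round(1),s["force"].round(1))
q,d=capture("scene");cv2.imwrite("pics/scene2.png",q[:,:,::-1])
crop("scene",q[:,:,::-1].copy(),180,180,180,120,4,"pics/sc2.png")
E
```

```text
time_s: 2.62
eef_pos: [581.9, -216.2, 187.9]
ee_rot: [0.705, -0.066, 0.703, 0.066]
force: [-0.5, -0.2, -1.0]
grip_width: 0.997
[-0.54  0.56  1.25  0.    1.33 -0.73] [ 581.8 -216.2  206.6] [-0.5 -0.2 -1. ]
```

View pics/sc2.png

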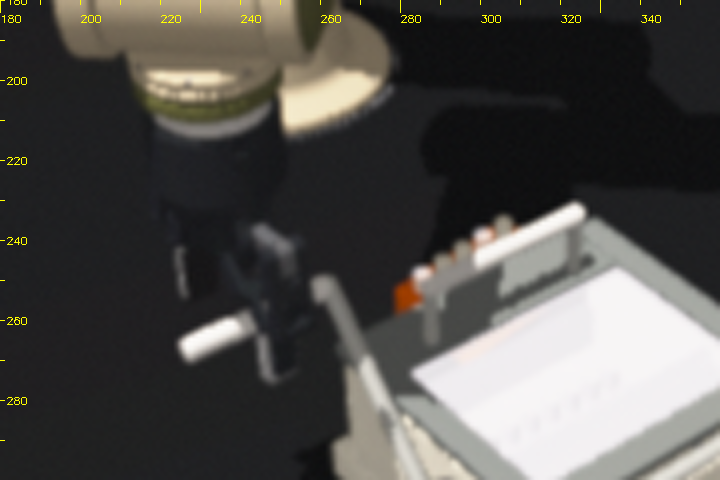

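The bar passes between the fingers, visible from (226,267) to (240,260) with the near finger at (246,265). Now I close.

```bash
python3 -m jog '[{"linear":[0,0,0],"rotation":[0,0,0],"grip":50},{"linear":[0,0,0],"rotation":[0,0,0],"grip":30},{"linear":[0,0,0],"rotation":[0,0,0],"grip":20},{"linear":[0,0,0],"rotation":[0,0,0],"grip":10},{"linear":[0,0,0],"rotation":[0,0,0],"grip":5},{"linear":[0,0,0],"rotation":[0,0,0],"grip":5},{"linear":[0,0,0],"rotation":[0,0,0],"grip":5},{"linear":[0,0,0],"rotation":[0,0,0],"grip":5}]' 30
python3 - <<'E'
from h import *
s=sense();print(gp(s).round(1),s["force"].round(1),s["grip_width"]*85)
q,d=capture("scene");cv2.imwrite("pics/scene3.png",q[:,:,::-1])
crop("scene",q[:,:,::-1].copy(),180,180,180,120,4,"pics/sc3.png")
E
```

```text
time_s: 3.33
eef_pos: [580.8, -216.3, 188.3]
ee_rot: [0.704, -0.066, 0.704, 0.066]
force: [-8.6, -1.0, 3.4]
grip_width: 0.152
[ 580.8 -216.3  207. ] [-8.6 -1.   3.4] 12.939957939399516
```

View pics/sc3.png

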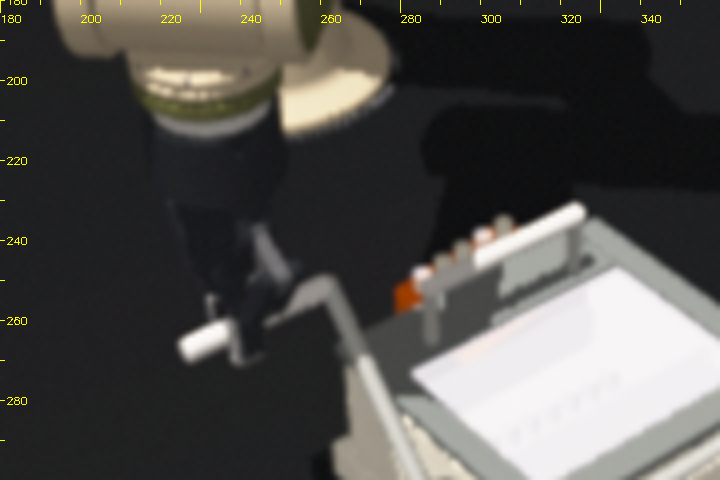

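Run:
```python
import numpy as np
for t in list(np.arange(0,0.86,.05))+[.9,.93,.95]:
    a=.85-t; print(round(t,2), round(-160*(np.sin(a)-np.sin(.85))/300,3), round(-160*(np.cos(a)-np.cos(.85))/300,3))
```

```text
0.0 -0.0 -0.0
0.05 0.018 -0.02
0.1 0.037 -0.038
0.15 0.057 -0.056
0.2 0.078 -0.073
0.25 0.1 -0.088
0.3 0.122 -0.103
0.35 0.145 -0.116
0.4 0.169 -0.128
0.45 0.193 -0.139
0.5 0.218 -0.149
0.55 0.243 -0.158
0.6 0.269 -0.165
0.65 0.295 -0.171
0.7 0.321 -0.175
0.75 0.347 -0.179
0.8 0.374 -0.181
0.85 0.401 -0.181
0.9 0.427 -0.181
0.93 0.443 -0.18
0.95 0.454 -0.179
```

```bash
python3 -m jog '[{"linear":[0.018,0,-0.02],"rotation":[0,0,0],"grip":5},{"linear":[0.037,0,-0.038],"rotation":[0,0,0],"grip":5},{"linear":[0.057,0,-0.056],"rotation":[0,0,0],"grip":5},{"linear":[0.078,0,-0.073],"rotation":[0,0,0],"grip":5},{"linear":[0.1,0,-0.088],"rotation":[0,0,0],"grip":5},{"linear":[0.122,0,-0.103],"rotation":[0,0,0],"grip":5},{"linear":[0.145,0,-0.116],"rotation":[0,0,0],"grip":5},{"linear":[0.169,0,-0.128],"rotation":[0,0,0],"grip":5},{"linear":[0.169,0,-0.128],"rotation":[0,0,0],"grip":5}]'
python3 - <<'E'
from h import *
s=sense();g=gp(s);print(g.round(1),s["force"].round(1),s["grip_width"]*85, "dx",(g-[580.8,-216.3,207])@PX,"dz",g[2]-207)
q,d=capture("scene");cv2.imwrite("pics/scene4.png",q[:,:,::-1])
crop("scene",q[:,:,::-1].copy(),180,180,180,120,4,"pics/sc4.png")
E
```

```text
time_s: 4.13
eef_pos: [543.8, -224.1, 137.8]
ee_rot: [0.705, -0.067, 0.703, 0.065]
force: [6.1, -0.6, 2.9]
grip_width: 0.152
[ 543.7 -224.1  156.5] [ 6.1 -0.6  2.9] 12.880972219861016 dx -37.89396070615067 dz -50.536116508214434
```

View pics/sc4.png

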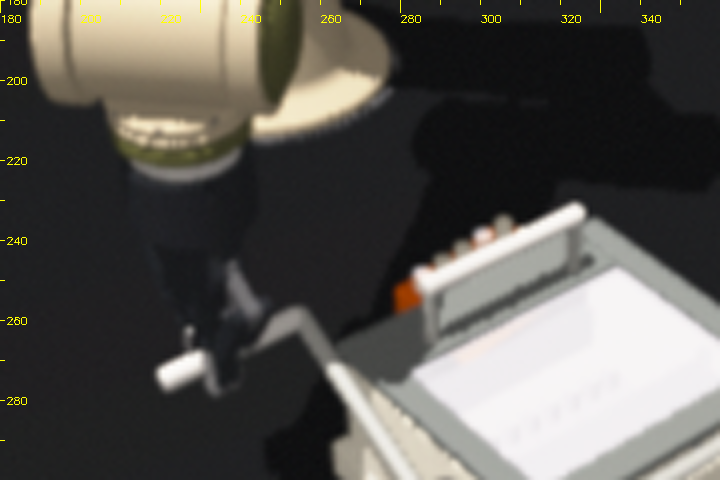

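```bash
python3 -m jog '[{"linear":[0.025,0,-0.012],"rotation":[0,0,0],"grip":5},{"linear":[0.05,0,-0.022],"rotation":[0,0,0],"grip":5},{"linear":[0.075,0,-0.031],"rotation":[0,0,0],"grip":5},{"linear":[0.1,0,-0.038],"rotation":[0,0,0],"grip":5},{"linear":[0.127,0,-0.044],"rotation":[0,0,0],"grip":5},{"linear":[0.153,0,-0.048],"rotation":[0,0,0],"grip":5},{"linear":[0.179,0,-0.052],"rotation":[0,0,0],"grip":5},{"linear":[0.206,0,-0.054],"rotation":[0,0,0],"grip":5},{"linear":[0.233,0,-0.054],"rotation":[0,0,0],"grip":5},{"linear":[0.255,0,-0.054],"rotation":[0,0,0],"grip":5},{"linear":[0.27,0,-0.054],"rotation":[0,0,0],"grip":5},{"linear":[0.275,0,-0.054],"rotation":[0,0,0],"grip":5},{"linear":[0.275,0,-0.054],"rotation":[0,0,0],"grip":5}]'
python3 - <<'E'
from h import *
s=sense();g=gp(s);print(g.round(1),s["force"].round(1),s["grip_width"]*85, "dx",(g-[580.8,-216.3,207])@PX,"dz",g[2]-207)
q,d=capture("scene");cv2.imwrite("pics/scene5.png",q[:,:,::-1])
crop("scene",q[:,:,::-1].copy(),180,200,180,120,4,"pics/sc5.png")
E
```

```text
time_s: 5.27
eef_pos: [527.6, -227.6, 56.0]
ee_rot: [0.704, -0.067, 0.704, 0.065]
force: [-6.8, -0.6, 7.5]
grip_width: 0.149
[ 527.6 -227.6   74.7] [-6.8 -0.6  7.5] 12.677646914366598 dx -54.37140270418919 dz -132.33530830247443
```

View pics/sc5.png

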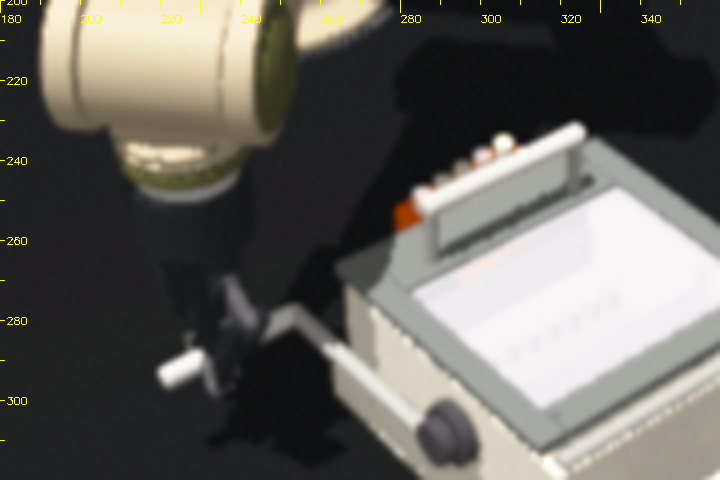

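Force is only 7.5 N, which is about the spring alone. I'll push until the stop shows in the force.

```bash
python3 -m jog '[{"linear":[0.01,0,0],"rotation":[0,0,0],"grip":5},{"linear":[0.02,0,0],"rotation":[0,0,0],"grip":5},{"linear":[0.02,0,0],"rotation":[0,0,0],"grip":5},{"linear":[0.02,0,0],"rotation":[0,0,0],"grip":5}]'
python3 - <<'E'
from h import *
s=sense();g=gp(s);print(g.round(1),s["force"].round(1),s["grip_width"]*85, "dx",(g-[580.8,-216.3,207])@PX,"dz",g[2]-207)
E
```

```text
time_s: 5.65
eef_pos: [527.8, -228.0, 53.2]
ee_rot: [0.704, -0.068, 0.703, 0.065]
force: [-10.4, 4.8, 27.3]
grip_width: 0.152
[ 527.8 -227.9   71.9] [-10.4   4.8  27.3] 12.913270319388124 dx -54.26458272561894 dz -135.1349853553463
```

Run:
```python
from h import *
q,d=capture("scene");p,d2=capture("top")
np.save("pics/d6.npy",d)
a=cv2.resize(q[260:320,200:300,::-1],None,fx=8,fy=8,interpolation=cv2.INTER_CUBIC)
crop("scene",q[:,:,::-1].copy(),200,255,100,70,8,"pics/sc6.png")
crop("top",p[:,:,::-1].copy(),330,190,100,70,8,"pics/tc6.png")
for u,v in [(222,292),(224,291),(226,290),(220,293)]: print(u,v,pt("scene",u,v,d[v,u]).round(1))
# predicted tip/bar at bottom
c0=LG+105.6*PX; c0[2]=85
for th in (.8,.85,.9):
    a=.85-th; m=c0-160*np.cos(a)*PX+160*np.sin(a)*Z
    print(th,m.round(1),"tip scene",np.round(proj("scene",m-50*PY),1),"rodend",np.round(proj("scene",m+50*PY),1),"tip top",np.round(proj("top",m-50*PY),1))
```

```text
222 292 [ 534.4 -256.9   81.9]
224 291 [ 532.4 -251.    81.1]
226 290 [ 533.  -245.6   82.8]
220 293 [ 535.8 -262.7   82.1]
0.8 [ 526.8 -213.2   93. ] tip scene [219.6 289.9] rodend [253.2 273.9] tip top [393.4 243.2]
0.85 [ 526.6 -213.3   85. ] tip scene [220.  292.2] rodend [253.4 276.1] tip top [393.1 243.5]
0.9 [ 526.8 -213.2   77. ] tip scene [220.4 294.5] rodend [253.7 278.4] tip top [392.8 243.7]
```

View pics/sc6.png

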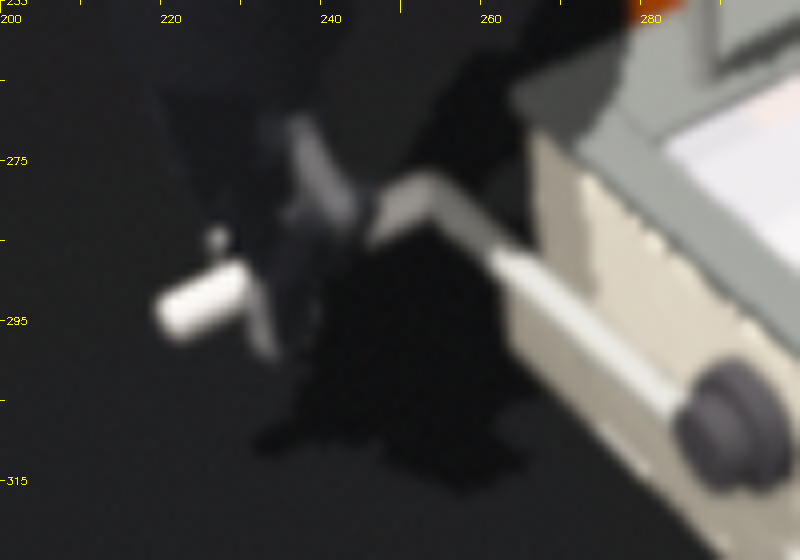

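View pics/tc6.png

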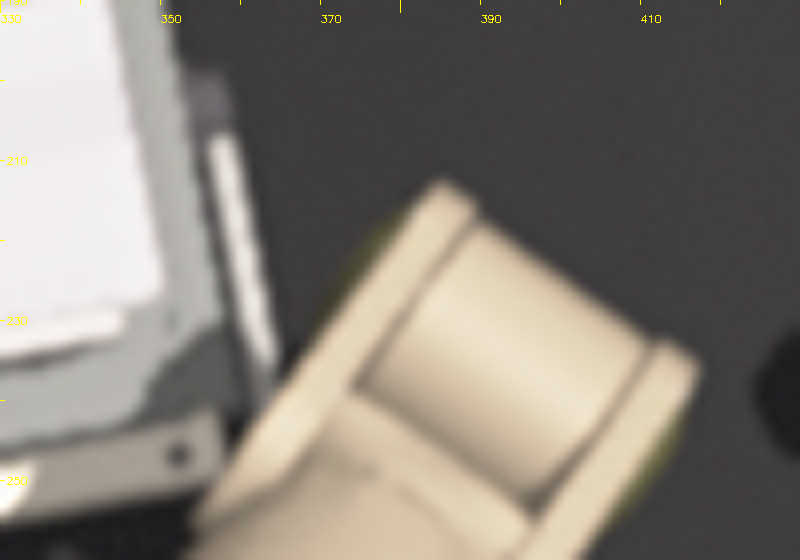

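The images put the lever at its bottom stop: the tip at (220.5,294) matches the prediction for 0.9 rad, the bar is at z≈77, and force rose to 27 N. Next I compute the slow return.

Run:
```python
import numpy as np
for t in np.arange(0.9,-0.03,-.025):
    a=.85-t; print(round(t,3), round(-160*(np.sin(a)+np.sin(.05))/300,3), round(-160*(np.cos(a)-np.cos(.05))/300,3))
```

```text
0.9 0.0 -0.0
0.875 -0.013 -0.0
0.85 -0.027 -0.001
0.825 -0.04 -0.0
0.8 -0.053 -0.0
0.775 -0.067 0.001
0.75 -0.08 0.002
0.725 -0.093 0.003
0.7 -0.106 0.005
0.675 -0.12 0.007
0.65 -0.133 0.01
0.625 -0.146 0.013
0.6 -0.159 0.016
0.575 -0.171 0.019
0.55 -0.184 0.023
0.525 -0.197 0.027
0.5 -0.21 0.032
0.475 -0.222 0.036
0.45 -0.234 0.041
0.425 -0.247 0.047
0.4 -0.259 0.052
0.375 -0.271 0.058
0.35 -0.282 0.065
0.325 -0.294 0.071
0.3 -0.305 0.078
0.275 -0.317 0.085
0.25 -0.328 0.092
0.225 -0.339 0.1
0.2 -0.349 0.108
0.175 -0.36 0.116
0.15 -0.37 0.125
0.125 -0.38 0.133
0.1 -0.39 0.142
0.075 -0.4 0.152
0.05 -0.409 0.161
0.025 -0.418 0.171
-0.0 -0.427 0.181
-0.025 -0.436 0.191
```

```bash
python3 -m jog '[{"linear":[-0.006,0,0],"rotation":[0,0,0],"grip":5},{"linear":[-0.016,0,0],"rotation":[0,0,0],"grip":5},{"linear":[-0.027,0,0],"rotation":[0,0,0],"grip":5},{"linear":[-0.04,0,0],"rotation":[0,0,0],"grip":5},{"linear":[-0.053,0,0],"rotation":[0,0,0],"grip":5},{"linear":[-0.067,0,0.001],"rotation":[0,0,0],"grip":5},{"linear":[-0.08,0,0.002],"rotation":[0,0,0],"grip":5},{"linear":[-0.093,0,0.003],"rotation":[0,0,0],"grip":5},{"linear":[-0.106,0,0.005],"rotation":[0,0,0],"grip":5},{"linear":[-0.12,0,0.007],"rotation":[0,0,0],"grip":5},{"linear":[-0.133,0,0.01],"rotation":[0,0,0],"grip":5},{"linear":[-0.146,0,0.013],"rotation":[0,0,0],"grip":5},{"linear":[-0.159,0,0.016],"rotation":[0,0,0],"grip":5},{"linear":[-0.171,0,0.019],"rotation":[0,0,0],"grip":5},{"linear":[-0.184,0,0.023],"rotation":[0,0,0],"grip":5},{"linear":[-0.197,0,0.027],"rotation":[0,0,0],"grip":5},{"linear":[-0.21,0,0.032],"rotation":[0,0,0],"grip":5}]'
python3 - <<'E'
from h import *
s=sense();g=gp(s);print(g.round(1),s["force"].round(1),s["grip_width"]*85, "dx",(g-[527.8,-227.9,71.9])@PX,"dz",g[2]-71.9,"dy",(g-[527.8,-227.9,71.9])@PY)
E
```

```text
time_s: 7.17
eef_pos: [537.7, -225.8, 116.6]
ee_rot: [0.705, -0.068, 0.703, 0.065]
force: [2.9, 1.0, 1.7]
grip_width: 0.149
[ 537.6 -225.7  135.3] [2.9 1.  1.7] 12.65111069114598 dx 10.032444306369365 dz 63.40283877051928 dy 0.2839897192310509
```

```bash
python3 -m jog '[{"linear":[-0.011,0,0.003],"rotation":[0,0,0],"grip":5},{"linear":[-0.023,0,0.008],"rotation":[0,0,0],"grip":5},{"linear":[-0.036,0,0.014],"rotation":[0,0,0],"grip":5},{"linear":[-0.048,0,0.019],"rotation":[0,0,0],"grip":5},{"linear":[-0.06,0,0.025],"rotation":[0,0,0],"grip":5},{"linear":[-0.071,0,0.032],"rotation":[0,0,0],"grip":5},{"linear":[-0.083,0,0.038],"rotation":[0,0,0],"grip":5},{"linear":[-0.094,0,0.045],"rotation":[0,0,0],"grip":5},{"linear":[-0.106,0,0.052],"rotation":[0,0,0],"grip":5},{"linear":[-0.117,0,0.059],"rotation":[0,0,0],"grip":5},{"linear":[-0.128,0,0.067],"rotation":[0,0,0],"grip":5},{"linear":[-0.138,0,0.075],"rotation":[0,0,0],"grip":5},{"linear":[-0.149,0,0.083],"rotation":[0,0,0],"grip":5},{"linear":[-0.159,0,0.092],"rotation":[0,0,0],"grip":5},{"linear":[-0.169,0,0.1],"rotation":[0,0,0],"grip":5},{"linear":[-0.179,0,0.109],"rotation":[0,0,0],"grip":5},{"linear":[-0.189,0,0.119],"rotation":[0,0,0],"grip":5},{"linear":[-0.198,0,0.128],"rotation":[0,0,0],"grip":5},{"linear":[-0.207,0,0.138],"rotation":[0,0,0],"grip":5}]'
python3 - <<'E'
from h import *
s=sense();g=gp(s);print(g.round(1),s["force"].round(1),s["grip_width"]*85, "dx",(g-[527.8,-227.9,71.9])@PX,"dz",g[2]-71.9,"dy",(g-[527.8,-227.9,71.9])@PY)
q,d=capture("scene");cv2.imwrite("pics/scene7.png",q[:,:,::-1])
crop("scene",q[:,:,::-1].copy(),200,225,100,70,8,"pics/sc7.png")
c0=LG+105.6*PX; c0[2]=85
for th in (0,.05,.1):
    a=.85-th; m=c0-160*np.cos(a)*PX+160*np.sin(a)*Z
    print(th,m.round(1),"tip scene",np.round(proj("scene",m-50*PY),1),"rodend",np.round(proj("scene",m+50*PY),1))
E
```

```text
time_s: 8.75
eef_pos: [579.2, -216.8, 176.7]
ee_rot: [0.705, -0.068, 0.703, 0.066]
force: [13.6, 1.6, -12.9]
grip_width: 0.152
[ 579.1 -216.8  195.4] [ 13.6   1.6 -12.9] 12.936528846412765 dx 52.51734139297562 dz 123.52169043708412 dy 1.2495144281128712
0 [ 580.  -203.   205.2] tip scene [225.2 267.7] rodend [261.6 251.1]
0.05 [ 574.2 -204.1  199.8] tip scene [224.2 268.1] rodend [260.5 251.7]
0.1 [ 568.7 -205.2  194.1] tip scene [223.3 268.7] rodend [259.4 252.4]
```

View pics/sc7.png

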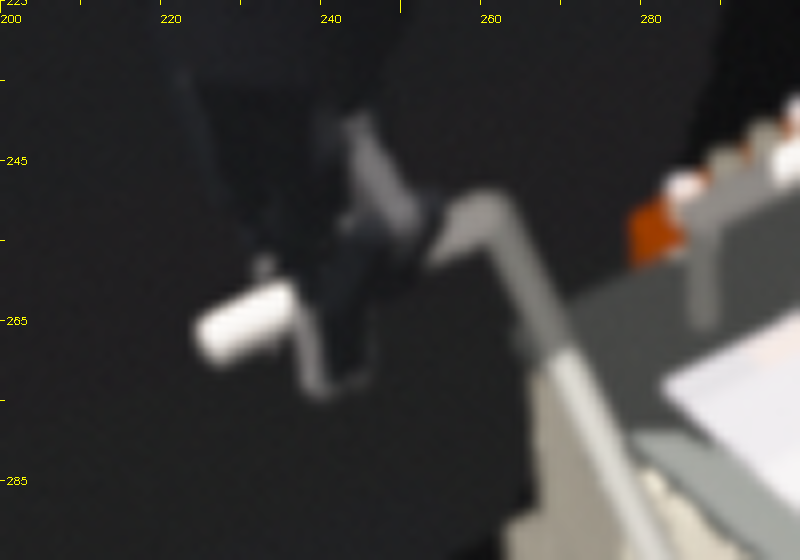

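```bash
python3 -m jog '[{"linear":[-0.003,0,0.003],"rotation":[0,0,0],"grip":5},{"linear":[-0.006,0,0.007],"rotation":[0,0,0],"grip":5},{"linear":[-0.009,0,0.01],"rotation":[0,0,0],"grip":5},{"linear":[-0.012,0,0.013],"rotation":[0,0,0],"grip":5},{"linear":[-0.012,0,0.013],"rotation":[0,0,0],"grip":5},{"linear":[-0.012,0,0.013],"rotation":[0,0,0],"grip":5}]'
python3 - <<'E'
from h import *
s=sense();g=gp(s);f=s["force"];print(g.round(1),f.round(1),"tan",f@PX*.75+f[2]*.66)
q,d=capture("scene");cv2.imwrite("pics/scene8.png",q[:,:,::-1])
a=cv2.imread("pics/scene0.png")[235:285,200:300];b=q[235:285,200:300,::-1]
cv2.imwrite("pics/cmp8.png",cv2.resize(np.vstack([a,b]),None,fx=6,fy=6,interpolation=cv2.INTER_CUBIC))
E
```

```text
time_s: 9.3
eef_pos: [580.9, -216.3, 178.4]
ee_rot: [0.703, -0.067, 0.705, 0.066]
force: [-9.6, -3.7, -9.1]
grip_width: 0.148
[ 581.  -216.3  197.1] [-9.6 -3.7 -9.1] tan -13.573585679755226
```

View pics/cmp8.png

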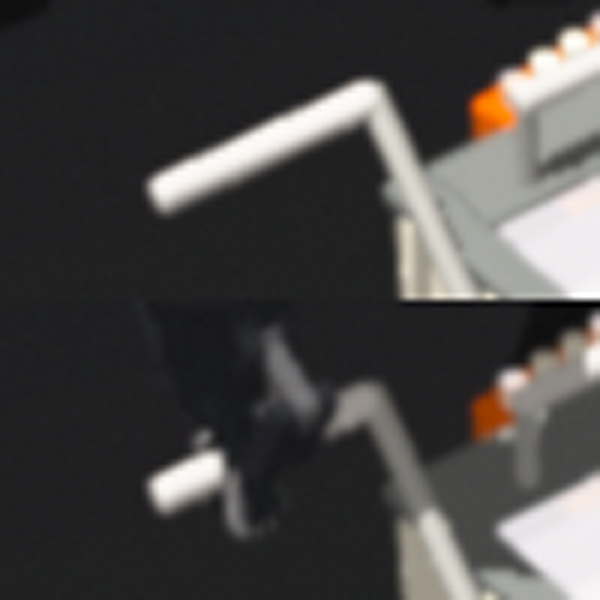

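The lever matches its rest picture, with the tip at the same pixel in both crops, and it presses on the top stop with 13.6 N. Now I open and rise.

```bash
python3 -m jog '[{"linear":[0,0,0],"rotation":[0,0,0],"grip":20},{"linear":[0,0,0],"rotation":[0,0,0],"grip":40},{"linear":[0,0,0],"rotation":[0,0,0],"grip":60},{"linear":[0,0,0],"rotation":[0,0,0],"grip":85},{"linear":[0,0,0],"rotation":[0,0,0],"grip":85},{"linear":[0,0,0],"rotation":[0,0,0],"grip":85},{"linear":[0,0,0],"rotation":[0,0,0],"grip":85},{"linear":[0,0,0],"rotation":[0,0,0],"grip":85}]'
python3 - <<'E'
from h import *
s=sense();g=gp(s);f=s["force"];print(g.round(1),f.round(1))
E
```

```text
time_s: 10.02
eef_pos: [581.0, -216.3, 178.5]
ee_rot: [0.703, -0.067, 0.705, 0.066]
force: [0.3, 0.8, -0.3]
grip_width: 0.998
[ 581.1 -216.3  197.2] [ 0.3  0.8 -0.3]
```

```bash
python3 -m jog '[{"linear":[-0.03,0,0],"rotation":[0,0,0],"grip":85},{"linear":[-0.1,0,0],"rotation":[0,0,0],"grip":85},{"linear":[-0.2,0,0],"rotation":[0,0,0],"grip":85},{"linear":[-0.28,0,0],"rotation":[0,0,0],"grip":85},{"linear":[-0.33,0,0],"rotation":[0,0,0],"grip":85},{"linear":[-0.35,0,0],"rotation":[0,0,0],"grip":85},{"linear":[-0.35,0,0],"rotation":[0,0,0],"grip":85}]'
python3 - <<'E'
from h import *
s=sense();g=gp(s);f=s["force"];print(g.round(1),f.round(1),s["joints"].round(2))
print(plan(HG+Z*100,target(1)))
q,d=capture("scene");p,d2=capture("top")
crop("scene",q[:,:,::-1].copy(),215,220,100,70,8,"pics/sc9.png")
crop("top",p[:,:,::-1].copy(),300,190,100,70,8,"pics/tc9.png")
E
```

```text
time_s: 10.6
eef_pos: [581.7, -216.4, 285.2]
ee_rot: [0.703, -0.067, 0.704, 0.066]
force: [0.4, -0.0, -0.4]
grip_width: 0.994
[ 581.7 -216.3  303.9] [ 0.4 -0.  -0.4] [-0.54  0.51  1.08 -0.    1.56 -0.73]
(array([0.085 , 0.6322, 0.02  ]), array([-0.003 , -0.0032,  0.004 ]))
```

View pics/sc9.png

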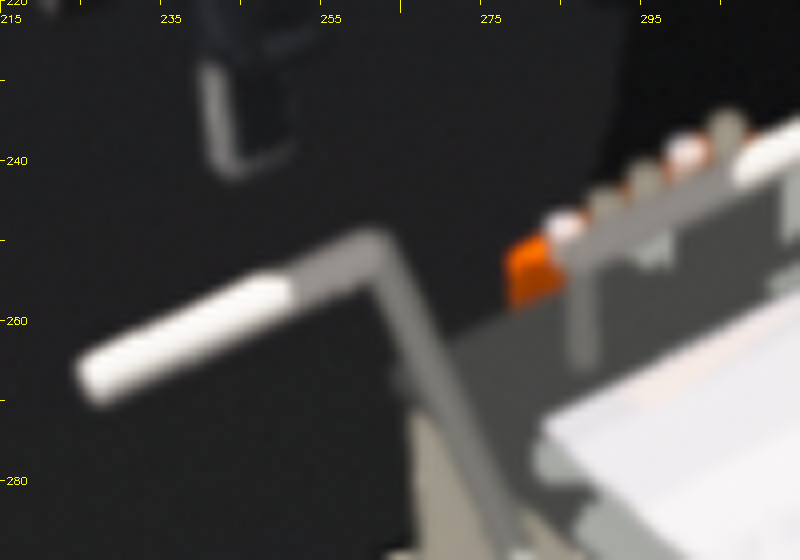

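The lever rests at the top, tip at (226,267). Now I move over to the handle.

```bash
python3 -m jog '[{"linear":[0,0.1,0],"rotation":[0,0,0],"grip":85},{"linear":[0,0.22,0.01],"rotation":[0,0,0],"grip":85},{"linear":[0.02,0.34,0.01],"rotation":[0,0,0],"grip":85},{"linear":[0.04,0.46,0.015],"rotation":[0,0,0],"grip":85},{"linear":[0.07,0.56,0.015],"rotation":[0,0,0],"grip":85},{"linear":[0.085,0.62,0.013],"rotation":[0,0,0],"grip":85},{"linear":[0.085,0.632,0.013],"rotation":[-0.003,-0.003,0.004],"grip":85},{"linear":[0.085,0.632,0.013],"rotation":[-0.003,-0.003,0.004],"grip":85},{"linear":[0.085,0.632,0.013],"rotation":[-0.003,-0.003,0.004],"grip":85}]'
python3 - <<'E'
from h import *
s=sense();g=gp(s);f=s["force"];print(g.round(1),f.round(1),s["joints"].round(2))
HG=np.array([550.,-29,178]);print(plan(HG,target(1)))
q,d=capture("scene");p,d2=capture("top")
crop("scene",q[:,:,::-1].copy(),240,180,160,110,5,"pics/sc10.png")
E
```

```text
time_s: 11.45
eef_pos: [549.5, -29.9, 256.8]
ee_rot: [0.702, -0.066, 0.705, 0.068]
force: [-0.3, -0.1, -0.7]
grip_width: 0.996
[549.5 -29.9 275.5] [-0.3 -0.1 -0.7] [-0.27  0.35  1.37  0.    1.42 -0.46]
(array([0.325 , 0.0015, 0.0036]), array([-0.0008, -0.008 , -0.0059]))
```

View pics/sc10.png

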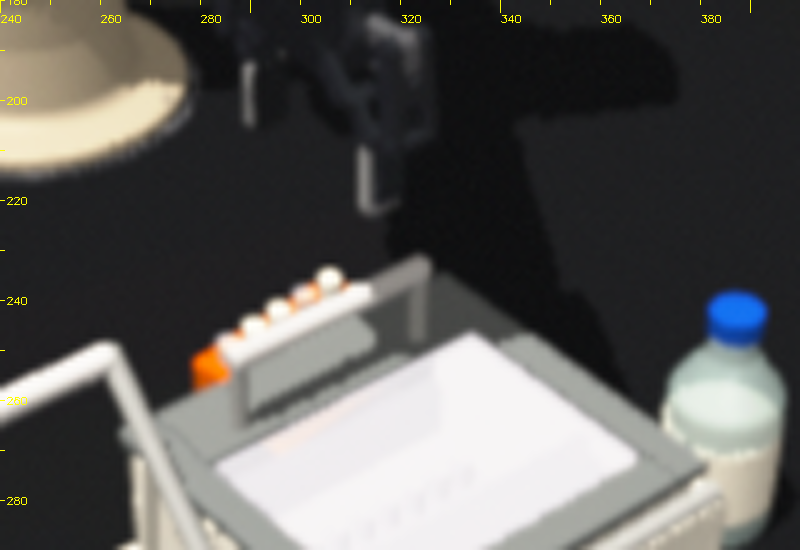

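The open fingers straddle the handle line, with tips at (289,205) and (314,222) above a bar running from (285,250) to (324,233). I descend and check before closing.

```bash
python3 -m jog '[{"linear":[0.06,0,0],"rotation":[0,0,0],"grip":85},{"linear":[0.13,0.001,0.001],"rotation":[0,0,0],"grip":85},{"linear":[0.2,0.001,0.002],"rotation":[0,-0.004,-0.003],"grip":85},{"linear":[0.26,0.001,0.003],"rotation":[0,-0.008,-0.006],"grip":85},{"linear":[0.3,0.001,0.003],"rotation":[0,-0.008,-0.006],"grip":85},{"linear":[0.322,0.0015,0.0035],"rotation":[0,-0.008,-0.006],"grip":85},{"linear":[0.322,0.0015,0.0035],"rotation":[0,-0.008,-0.006],"grip":85},{"linear":[0.322,0.0015,0.0035],"rotation":[0,-0.008,-0.006],"grip":85}]'
python3 - <<'E'
from h import *
s=sense();g=gp(s);f=s["force"];print(g.round(1),f.round(1),s["joints"].round(2))
q,d=capture("scene")
crop("scene",q[:,:,::-1].copy(),240,180,160,110,5,"pics/sc11.png")
E
```

```text
time_s: 12.22
eef_pos: [550.5, -30.1, 160.9]
ee_rot: [0.704, -0.066, 0.704, 0.066]
force: [0.5, -0.1, 0.4]
grip_width: 0.996
[550.5 -30.1 179.6] [ 0.5 -0.1  0.4] [-0.27  0.43  1.52 -0.    1.19 -0.45]
```

View pics/sc11.png

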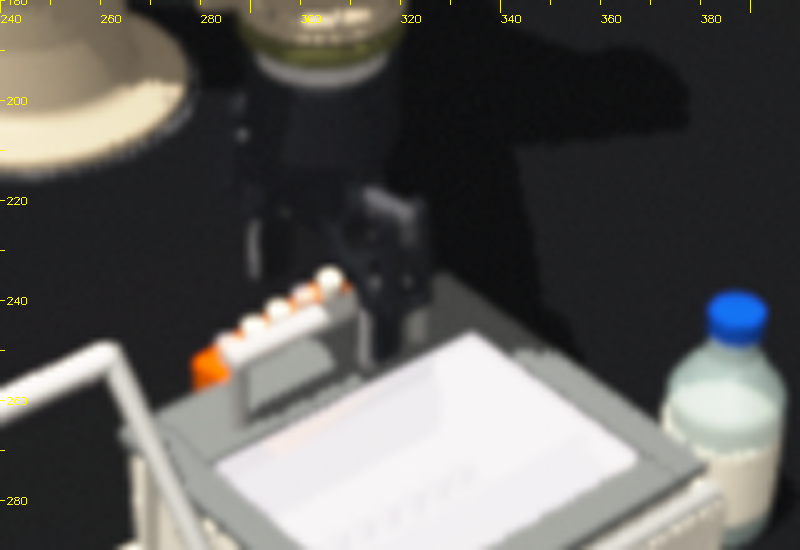

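The handle bar passes between the fingers. The near finger is at (315,248) and there is no contact force, so I close.

```bash
python3 -m jog '[{"linear":[0,0,0],"rotation":[0,0,0],"grip":50},{"linear":[0,0,0],"rotation":[0,0,0],"grip":30},{"linear":[0,0,0],"rotation":[0,0,0],"grip":20},{"linear":[0,0,0],"rotation":[0,0,0],"grip":10},{"linear":[0,0,0],"rotation":[0,0,0],"grip":5},{"linear":[0,0,0],"rotation":[0,0,0],"grip":5},{"linear":[0,0,0],"rotation":[0,0,0],"grip":5},{"linear":[0,0,0],"rotation":[0,0,0],"grip":5}]' 40
python3 - <<'E'
from h import *
s=sense();g=gp(s);f=s["force"];print(g.round(2),f.round(1),s["grip_width"]*85)
r=np.hypot(175,55);a0=np.arctan2(55,175)
for t in list(np.arange(.04,.79,.04))+[.785]:
    print(round(t,3),round(-(r*np.sin(a0+t)-55)/300,3),round((175-r*np.cos(a0+t))/300,3))
E
```

```text
time_s: 12.93
eef_pos: [551.5, -29.8, 161.5]
ee_rot: [0.705, -0.067, 0.702, 0.066]
force: [5.1, 1.5, -1.6]
grip_width: 0.143
[551.39 -29.81 180.21] [ 5.1  1.5 -1.6] 12.19195695870894
0.04 -0.023 0.008
0.08 -0.046 0.017
0.12 -0.069 0.026
0.16 -0.091 0.037
0.2 -0.112 0.048
0.24 -0.133 0.06
0.28 -0.154 0.073
0.32 -0.174 0.087
0.36 -0.194 0.102
0.4 -0.213 0.117
0.44 -0.231 0.134
0.48 -0.249 0.151
0.52 -0.266 0.168
0.56 -0.282 0.186
0.6 -0.297 0.205
0.64 -0.312 0.225
0.68 -0.326 0.245
0.72 -0.339 0.266
0.76 -0.351 0.287
0.785 -0.359 0.3
```

```bash
python3 -m jog '[{"linear":[-0.012,0,0.004],"rotation":[0,0,0],"grip":5},{"linear":[-0.023,0,0.008],"rotation":[0,0,0],"grip":5},{"linear":[-0.046,0,0.017],"rotation":[0,0,0],"grip":5},{"linear":[-0.069,0,0.026],"rotation":[0,0,0],"grip":5},{"linear":[-0.091,0,0.037],"rotation":[0,0,0],"grip":5},{"linear":[-0.112,0,0.048],"rotation":[0,0,0],"grip":5},{"linear":[-0.133,0,0.06],"rotation":[0,0,0],"grip":5},{"linear":[-0.154,0,0.073],"rotation":[0,0,0],"grip":5},{"linear":[-0.174,0,0.087],"rotation":[0,0,0],"grip":5},{"linear":[-0.194,0,0.102],"rotation":[0,0,0],"grip":5},{"linear":[-0.213,0,0.117],"rotation":[0,0,0],"grip":5},{"linear":[-0.213,0,0.117],"rotation":[0,0,0],"grip":5}]'
python3 - <<'E'
from h import *
s=sense();g=gp(s);f=s["force"];print(g.round(2),f.round(1),s["grip_width"]*85)
v=g-[551.39,-29.81,180.21];print("dx,dy,dz /300",v@PX/300,v@PY/300,v[2]/300)
q,d=capture("scene");cv2.imwrite("pics/scene12.png",q[:,:,::-1])
crop("scene",q[:,:,::-1].copy(),220,150,200,140,4,"pics/sc12.png")
E
```

```text
time_s: 13.93
eef_pos: [585.5, -22.6, 227.5]
ee_rot: [0.705, -0.067, 0.703, 0.067]
force: [-11.3, 1.9, 1.0]
grip_width: 0.146
[585.4  -22.64 246.2 ] [-11.3   1.9   1. ] 12.433978580254252
dx,dy,dz /300 0.11582978257662274 0.002062160967151541 0.21996568606638506
```

View pics/sc12.png

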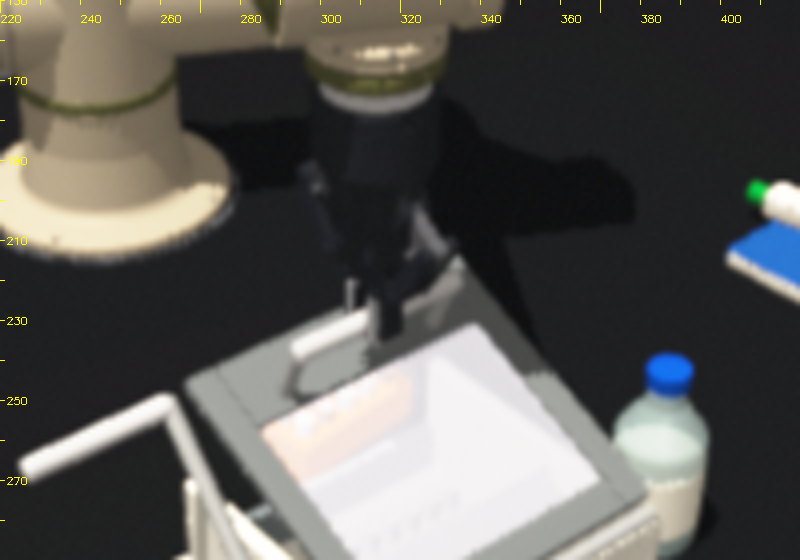

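```bash
python3 -m jog '[{"linear":[-0.011,0,0.018],"rotation":[0,0,0],"grip":5},{"linear":[-0.029,0,0.035],"rotation":[0,0,0],"grip":5},{"linear":[-0.046,0,0.052],"rotation":[0,0,0],"grip":5},{"linear":[-0.062,0,0.07],"rotation":[0,0,0],"grip":5},{"linear":[-0.077,0,0.089],"rotation":[0,0,0],"grip":5},{"linear":[-0.092,0,0.109],"rotation":[0,0,0],"grip":5},{"linear":[-0.106,0,0.129],"rotation":[0,0,0],"grip":5},{"linear":[-0.119,0,0.15],"rotation":[0,0,0],"grip":5},{"linear":[-0.131,0,0.171],"rotation":[0,0,0],"grip":5},{"linear":[-0.139,0,0.184],"rotation":[0,0,0],"grip":5},{"linear":[-0.139,0,0.184],"rotation":[0,0,0],"grip":5},{"linear":[-0.139,0,0.184],"rotation":[0,0,0],"grip":5}]'
python3 - <<'E'
from h import *
s=sense();g=gp(s);f=s["force"];print(g.round(2),f.round(1),s["grip_width"]*85)
v=g-[551.39,-29.81,180.21];print("dx,dy,dz /300",v@PX/300,v@PY/300,v[2]/300)
q,d=capture("scene");cv2.imwrite("pics/scene13.png",q[:,:,::-1]);np.save("pics/d13.npy",d)
p,d2=capture("top");np.save("pics/dt13.npy",d2);cv2.imwrite("pics/top13.png",p[:,:,::-1])
crop("scene",q[:,:,::-1].copy(),240,150,160,140,5,"pics/sc13.png")
crop("top",p[:,:,::-1].copy(),270,160,130,100,6,"pics/tc13.png")
E
```

```text
time_s: 14.98
eef_pos: [638.5, -11.7, 273.2]
ee_rot: [0.705, -0.067, 0.703, 0.067]
force: [-15.0, 2.0, 14.8]
grip_width: 0.144
[638.47 -11.65 291.92] [-15.    2.   14.8] 12.21201355360453
dx,dy,dz /300 0.296477111005361 0.004619472520707768 0.3723788479099349
```

View pics/sc13.png

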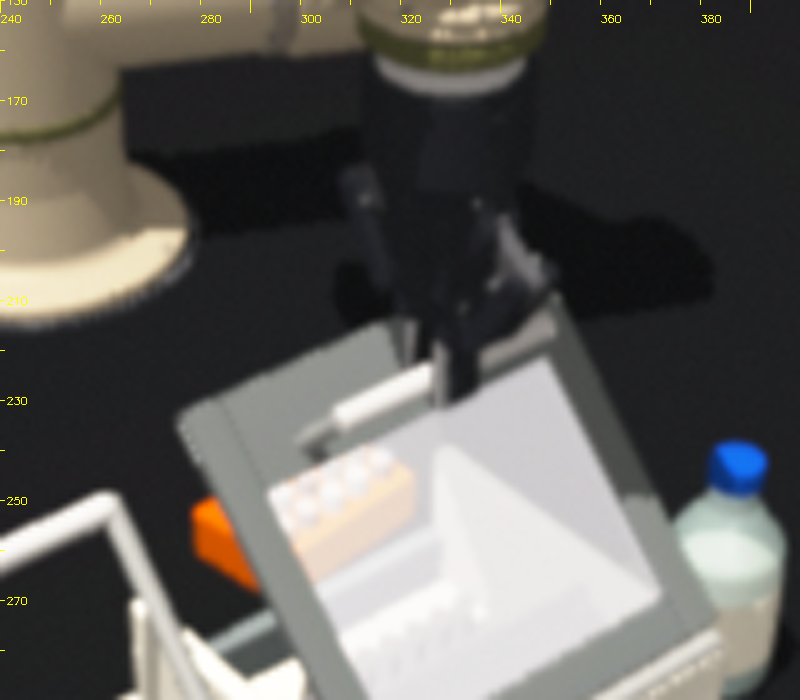

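View pics/tc13.png

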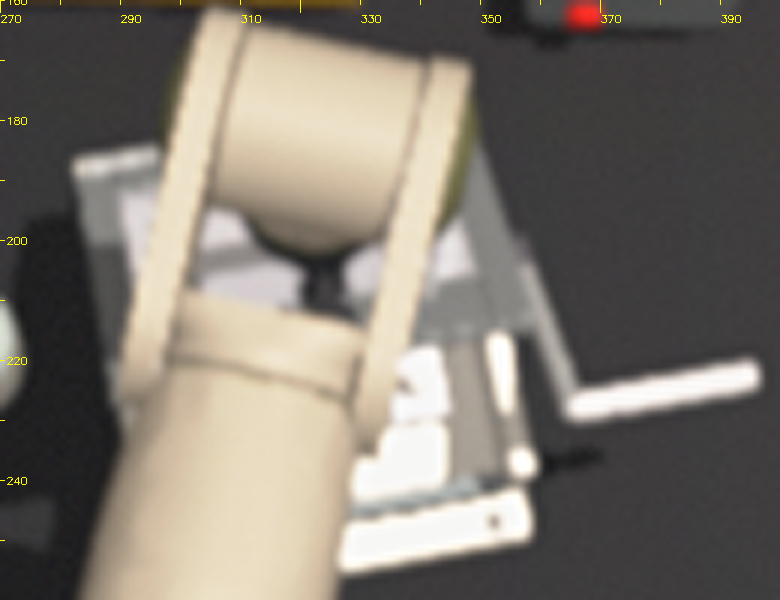

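```bash
cat >> h.py <<'E'
def planefit(n,d,polys):
    m=np.zeros(d.shape,np.uint8)
    for q in polys: cv2.fillPoly(m,[np.array(q,np.int32)],1)
    v,u=np.nonzero((m>0)&(d>0))
    P=np.array([pt(n,a,b,d[b,a]) for a,b in zip(u,v)])
    for _ in range(4):
        c=P.mean(0);N=np.linalg.svd(P-c)[2][2];N*=np.sign(N[2]);r=(P-c)@N
        P=P[abs(r)<max(2.5*r.std(),1)]
    # angle about PY: normal = (sin,0,cos)
    return np.arctan2(N@PX,N[2]),N@PY,c,len(P),r.std()
E
python3 - <<'E'
from h import *
d=np.load("pics/d13.npy")
L=[(281,238),(286,236),(314,276),(308,278)]; F=[(281,234),(314,218),(317,224),(292,238)]; Rr=[(352,220),(356,220),(380,270),(374,270)]
for p in ([L],[F],[Rr],[L,F,Rr],[L,Rr]): print(planefit("scene",d,p))
d0=np.load("pics/scene0.npy")
s=lambda x,y:(215+x/4,220+y/4)
L0=[s(250,195),s(265,200),s(400,345),s(390,355)];B0=[s(410,345),s(630,222),s(655,222),s(410,365)];R0=[s(490,95),s(520,108),s(650,205),s(625,205)]
for p in ([L0,B0,R0],): print("shut",planefit("scene",d0,p))
g=gp(sense()); # by handle point
v=g-[551.39,-29.81,180.21];x=-175+v@PX;z=55+v[2];print("gp angle",np.arctan2(z,-x)-np.arctan2(55,175),np.hypot(x,z))
E
```

```text
(np.float64(0.7709394046608531), np.float64(0.26625937148499734), array([650.93154223, -95.17445986, 222.56013662]), 316, np.float64(1.7729682027596623))
(np.float64(0.8335189588472711), np.float64(0.016821368953224378), array([603.06812249, -63.83695216, 264.68372185]), 279, np.float64(1.5279317552148666))
(np.float64(0.7728431950694921), np.float64(0.09891195127373417), array([649.64067912,  97.37167515, 186.80042134]), 293, np.float64(1.4932478799103523))
(np.float64(0.7934930385010578), np.float64(0.0022349268269150173), array([635.25321825, -20.33102575, 223.93920602]), 896, np.float64(2.0240304053667093))
(np.float64(0.7929613721439291), np.float64(0.0015302716543430797), array([ 6.50331226e+02, -3.84369310e-01,  2.04926507e+02]), 615, np.float64(2.181513297376155))Traceback (most recent call last):
  File "<stdin>", line 8, in <module>
  File "h.py", line 39, in planefit
    P=np.array([pt(n,a,b,d[b,a]) for a,b in zip(u,v)])
                ~~^^^^^^^^^^^^^^
  File "h.py", line 6, in pt
    def pt(n,u,v,depth): o,d=ray(n,u,v);return o+d*depth
                             ~~~^^^^^^^
  File "h.py", line 4, in ray
    c=calibration(n);K=c["intrinsics"];T=c["world_from_camera"]
ValueError: time passes only in moves, steps and waits
```

```bash
sed -i 's/^def ray/import functools\ncalibration=functools.lru_cache(None)(calibration)\ndef ray/' h.py
python3 - <<'E'
from h import *
d=np.load("pics/d13.npy")
L=[(281,238),(286,236),(314,276),(308,278)]; F=[(281,234),(314,218),(317,224),(292,238)]; Rr=[(352,220),(356,220),(380,270),(374,270)]
print(planefit("scene",d,[L,F,Rr]))
d0=np.load("pics/scene0.npy")
s=lambda x,y:(215+x/4,220+y/4)
L0=[s(250,195),s(265,200),s(400,345),s(390,355)];B0=[s(410,345),s(630,222),s(655,222),s(410,365)];R0=[s(490,95),s(520,108),s(650,205),s(625,205)]
for p in ([L0,B0,R0],): print("shut",planefit("scene",d0,p))
g=gp(sense())
v=g-[551.39,-29.81,180.21];x=-175+v@PX;z=55+v[2];print("gp angle",np.arctan2(z,-x)-np.arctan2(55,175),np.hypot(x,z))
print(sense()["time_s"],sense()["force"])
E
```

```text
(np.float64(0.7934930385010578), np.float64(0.0022349268269150173), array([635.25321825, -20.33102575, 223.93920602]), 896, np.float64(2.0240304053667093))
shut (np.float64(0.0001431413065263341), np.float64(0.00013265154643554594), array([678.85431154,  -5.55090621, 130.46329223]), 613, np.float64(1.6606724062521343))
gp angle 0.7891245061087623 187.61984075501985
15.0833 [-14.66439874   2.17307578  14.83967539]
```

Guard plane fit gives 0.793 rad (the same fit gave 0.000 shut) and kinematics give 0.789. I'll make a small trim towards 0.785 and relieve the radial load.

```bash
python3 -m jog '[{"linear":[-0.002,0,-0.003],"rotation":[0,0,0],"grip":5},{"linear":[-0.004,0,-0.006],"rotation":[0,0,0],"grip":5},{"linear":[-0.004,0,-0.006],"rotation":[0,0,0],"grip":5},{"linear":[-0.004,0,-0.006],"rotation":[0,0,0],"grip":5},{"linear":[-0.004,0,-0.006],"rotation":[0,0,0],"grip":5},{"linear":[-0.004,0,-0.006],"rotation":[0,0,0],"grip":5}]'
python3 - <<'E'
from h import *
L=[(281,238),(286,236),(314,276),(308,278)]; F=[(281,234),(314,218),(317,224),(292,238)]; Rr=[(352,220),(356,220),(380,270),(374,270)]
q,d=capture("scene");print(planefit("scene",d,[L,F,Rr]))
q,d=capture("scene");print(planefit("scene",d,[L,F,Rr]))
cv2.imwrite("pics/scene14.png",q[:,:,::-1])
p,d2=capture("top");cv2.imwrite("pics/top14.png",p[:,:,::-1])
s=sense();g=gp(s);f=s["force"]
v=g-[551.39,-29.81,180.21];x=-175+v@PX;z=55+v[2];print("gp angle",np.arctan2(z,-x)-np.arctan2(55,175),np.hypot(x,z),f.round(1),s["grip_width"]*85,s["time_s"])
E
```

```text
time_s: 15.58
eef_pos: [636.8, -11.9, 272.7]
ee_rot: [0.705, -0.067, 0.703, 0.067]
force: [5.4, -1.3, -19.7]
grip_width: 0.146
(np.float64(0.7823842249109625), np.float64(0.0018386336974205704), array([634.39829761, -19.66386365, 222.84180623]), 903, np.float64(2.076132513817229))
(np.float64(0.7833814552471174), np.float64(0.0014000708945151226), array([633.95506916, -19.39761932, 223.09082554]), 880, np.float64(1.926430122760206))
gp angle 0.7805385817955047 187.96556753847725 [  4.8   0.1 -19.8] 12.289813380133355 15.7333
```

View pics/scene14.png

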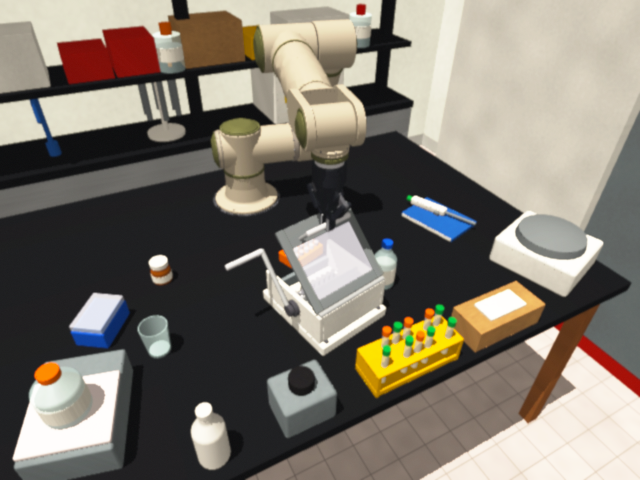

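View pics/top14.png

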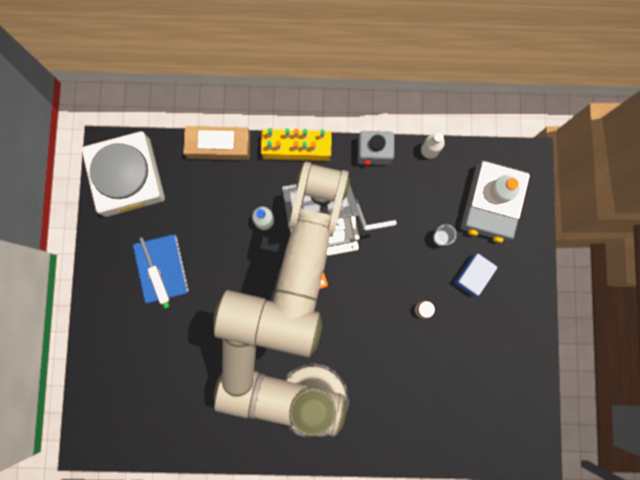

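Nothing on the bench has moved and the lever is at the top. The angle is 0.783, with about 20 N radial load the other way. I'll trim halfway back and hold about a second to check it stays steady.

```bash
python3 -m jog '[{"linear":[0.002,0,0.002],"rotation":[0,0,0],"grip":5},{"linear":[0.002,0,0.002],"rotation":[0,0,0],"grip":5},{"linear":[0.002,0,0.002],"rotation":[0,0,0],"grip":5},{"linear":[0.002,0,0.002],"rotation":[0,0,0],"grip":5},{"linear":[0.002,0,0.002],"rotation":[0,0,0],"grip":5},{"linear":[0.002,0,0.002],"rotation":[0,0,0],"grip":5},{"linear":[0.002,0,0.002],"rotation":[0,0,0],"grip":5},{"linear":[0.002,0,0.002],"rotation":[0,0,0],"grip":5},{"linear":[0.002,0,0.002],"rotation":[0,0,0],"grip":5},{"linear":[0.002,0,0.002],"rotation":[0,0,0],"grip":5}]'
python3 - <<'E'
from h import *
L=[(281,238),(286,236),(314,276),(308,278)]; F=[(281,234),(314,218),(317,224),(292,238)]; Rr=[(352,220),(356,220),(380,270),(374,270)]
for i in range(4):
    q,d=capture("scene");r=planefit("scene",d,[L,F,Rr]);s=sense();print(r[0],s["force"].round(1),s["eef_pos"].round(2),s["dq"].round(3).max())
g=gp(s)
v=g-[551.39,-29.81,180.21];x=-175+v@PX;z=55+v[2];print("gp angle",np.arctan2(z,-x)-np.arctan2(55,175),np.hypot(x,z),s["grip_width"]*85,s["time_s"])
E
```

```text
time_s: 16.57
eef_pos: [637.4, -11.9, 272.8]
ee_rot: [0.705, -0.067, 0.703, 0.067]
force: [-5.9, -0.5, -0.3]
grip_width: 0.141
0.7863468574748046 [-5.1 -0.5 -0.3] [637.38 -11.87 272.8 ] 0.003
0.7875820425994214 [-5.6 -0.8 -0.6] [637.37 -11.85 272.8 ] 0.003
0.7882850782316588 [-5.7 -0.7 -0.6] [637.38 -11.85 272.8 ] 0.002
0.7843570571565411 [-5.1 -1.8 -0.4] [637.38 -11.85 272.78] 0.001
gp angle 0.7831822448236009 187.75575326902185 12.1095391248836 16.7667
```

The angle is 0.784–0.788 rad (about 45°), with a steady pose and low force, so I hand in.

```bash
python3 -c "
from rig import finish_job
print(finish_job())"
```

```text
the job is handed in; nothing more can be done
None
```

The lever has been pressed home and returned to the top. The guard is raised to about 45°, and the gripper is still holding it there. I handed the job in at about 16.8 s of the 64 s allowed.

- **Press stroke:** With the guard shut, I gripped the lever bar and pulled it down until the force rose to 27 N. The camera view matched 0.9 rad, with the bar about 77 mm above the bench.
- **Return:** I eased the lever up while holding it, at a commanded 0.3 rad/s or less. I pressed it against the top stop before letting go, and it sat at the same pixels as in the first picture.
- **Guard:** I raised it by the handle. Four guard-plane fits from the scene camera's depth gave 0.784–0.788 rad, and the tool position gave 0.783; the target is 0.785. The pose was steady, with about 6 N at the wrist and the bar held at a measured 12 mm opening.
- **Disagreements:**
    - The gripped point came out at 187.8 mm from the hinge, against 183.4 mm from the given sizes. The bar probably slid a few millimetres in the pads.
    - A first trim of the guard left about 20 N of load along the guard, which a second trim removed.
- **Bystanders:** In pictures taken just before the last trim, everything in view was where it started. From above, the arm hid most of the rack in front of the press.

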